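Hold a cast resin sample in the beam of the transmission tester

TASK

To check how clear the new casting resin is, first fold the cover of the transmission tester up on its stiff hinge until it stands upright as a shade, and leave it so. Then take the tall sample block out of the wooden rack by its two frosted faces only, never touching the clear ones, and hold it upright and still midway between the two lens tubes, clear faces towards them, so that the beam crosses the lower half of the block, which touches nothing of the tester. Finish while holding it there for the reading; leave the short samples and the other things on the bench where they are.

Things in the scene. Friction and masses are not known exactly. Their poses are not given: they have to be found in the camera images.
- tester: transmission tester, fixed; 110 x 280 x 11 mm base plate, origin under its middle, on the bench, z up. Light runs along its y axis. At y 60 to 135 mm an open lamp house with a bulb, at y -62 to -128 mm the receiver with a meter, both 103 mm high, 80 mm wide; a gap between. On the light path two black lens tubes, 28 mm in diameter, reach into the gap and leave 72 mm free between their ends
- light_path (a point): point on the light path midway between the two lens tubes, 76 mm above the bench; the light runs along the tester's y axis (this point has the tester's axes); the beam is about 8 mm wide
- cover (a joint): angle of the tester's cover, a plate 76 x 130 mm, 3.5 mm thick: 0 flat over the gap, 1.57 upright, stop at 1.95. Starts at 0 to 0.35. Hinge line parallel to the tester's x axis, on the lamp house; the free edge, at the receiver, rises and swings towards the lamp (+y). Friction (0.12 N m, 1 to 2 N at the knob) keeps it where it is left
- cover_hinge (a point): middle of the cover's hinge line, on top of the lamp house's inner wall, 106.5 mm above the bench (axes turn with the cover: x along the hinge, -y along the plate, z out of its outer side)
- cover_knob (a point): centre of the cover's black T-knob near its free edge: round bar, 13 mm in diameter, 26 mm long, parallel to the hinge, 34 mm off the outer side of the plate on a 12 mm wide stem, 116 mm along the plate from the hinge. Pinched from above on its two end faces (26 mm apart) it turns between the fingers as the cover swings. Axes as cover_hinge
- rack: light wooden rack, fixed, 52 x 156 x 22 mm, with three rectangular pockets in a row along its y axis, 48 mm apart, 14 mm deep; origin under its middle, on the bench. Each pocket holds one sample, in any order, all turned alike
- sample_mid (a point): centre (29 mm above the foot) of the tall sample: clear cast resin, 22 mm (x, frosted to frosted face) by 15 mm (y, clear to clear face) by 58 mm high (z), 24 to 39 g. Stands in the rack, 14 mm deep in a pocket. Frosted faces: the x faces, whitish, matt, looking to the rack's long sides; clear faces: the y faces, looking along the row
- sample: the same tall sample; origin at the middle of its foot
- sample_clear: the clear middle of the tall sample with the two clear faces, which must not be touched; it lies between the frosted faces and 3 mm behind them; origin at the middle of the foot
- short_a: short sample block, 22 x 15 x 40 mm, else like the tall one; stays in the rack; origin at the middle of its foot
- short_b: the other short sample block, 22 x 15 x 40 mm; stays in the rack
- decade_box: grey resistor box with two knobs, 64 x 114 x 62 mm, stays where it is; origin under its middle
- potted_part: small yellow-taped transformer, 31 x 43 x 29 mm, stays where it is
- side_cutters: red-handled side cutters lying on the bench, 40 x 124 x 10 mm, stay where they are
- bobbin: pale coil former, 22 x 27 x 32 mm, stays where it is
- flux_jar: black screw-cap jar, 36 mm in diameter, 52 mm high, stays where it is
- glue_bottle: white bottle with a red cap, 32 mm in diameter, 87 mm high, stays where it is

How it is judged:
On the way, in this order (a step that is already met when the one before it is completed fails the run):
1. the cover stands upright while the sample is still in the rack (value of joint cover between 1.4 and 1.74 rad and z of sample in the frame of rack below 0.012 m), for 0.3 s.
2. the tall sample is lifted out of the rack in the fingers (height (world z) of sample above 0.03 m and contact force between the fingers and sample above 1 N), for 0.2 s.
At the end, for the whole second after the job is handed in: Ends holding the tall sample still and upright (0.15 rad), off all else: light path's mid point within 6 mm of its axis across and 15 mm along the beam, in its lower half, 3 mm or more above its foot; clear faces along the beam within 0.15 rad; cover upright within 0.17 rad; short samples racked (value of joint cover between 1.4 and 1.74 rad and contact force between the fingers and sample above 1 N and contact force between sample and tester below 0.1 N and contact force between the fingers and sample_clear below 0.3 N and x of light_path in the frame of sample_mid between -0.006 and 0.006 m and y of light_path in the frame of sample_mid between -0.015 and 0.015 m and z of light_path in the frame of sample_mid between -0.026 and 0 m and angle between the y axis of sample_mid and the y axis of light_path, either way round below 0.15 rad and angle between sample_mid's own z axis and vertical below 0.15 rad and linear speed of sample below 0.02 m/s and z of each of short_a, short_b in the frame of rack below 0.015 m); the arm keeps its last pose, push and grip.
It fails at once if the fingers touch the clear faces of the tall sample (contact force between the fingers and sample_clear above 0.3 N).
It fails at once if a short sample is pulled out or knocked over (distance of any of short_a, short_b from where it was at the start of the episode above 0.012 m).
It fails at once if another thing on the bench is shifted (distance of any of decade_box, potted_part, side_cutters, bobbin, flux_jar, glue_bottle from where it was at the start of the episode above 0.02 m).
It also fails if it takes over 51 s, if anything falls off the work surface, if the arm or the gripper's body presses on something with over 40 N, if the wrist force passes 120 N, or if a joint passes its speed limit or range.

ROBOT

A 6-joint arm with a two-finger parallel gripper is mounted at the origin on a cart in front of the work surface, level with it; the furniture and walls round the work are solid. World frame = base frame: x ahead of the robot, y to its left, z up, the work surface at z = 0. Lengths are in m, angles in rad, forces in N, time in s.
With the tool pointing down it reaches from about 0.375 to 0.9 m from the base axis. Payload 3.1 kg.
Tool frame: the origin (TCP) lies midway between the tips of the shut fingers; the grasp point (between the pads) lies 19 mm behind it; z points along the fingers, y is the line along which they close (so a half turn about z gives the same grasp; the last joint's range is limited). The gripper opens to 85 mm and grips with 20 to 120 N. Pads are 22 mm wide; open, the fingers measure 114 mm over their backs; the gripper's body (76 mm by 85 mm) begins 54 mm behind the grasp point. The pads swing forward as they close: fully open they stand 13 mm farther back than shut.
Start: joints at [-0.178, 0.527, 1.433, -0, 1.181, -0.178], TCP at [0.625, 0, 0.231] pointing down, gripper open.
Joint ranges: [-3.08, 3.08], [-0.75, 2.2], [0.22, 2.44], [-1.43, 4.57], [0, 2.65], [-2.85, 2.85]. Speed limits (rad/s): [2.79, 2.79, 3.14, 3.14, 3.14, 3.14].

INTERFACE

Orientations are given as a unit quaternion [x, y, z, w].
In Python, from station import manip gives the robot as it stands.
- The arm moves only by the tool step_arm, never from a script. Its argument "targets" is text: rows parted by semicolons, each of 4 numbers parted by spaces: the shift along the tool's x, y, z in mm, then the turn about the tool's z in degrees. A call has 1 to 12 rows; each row is the pose to reach, as a shift and turn from the pose commanded when the call began, along the tool's axes at that moment; what a row does not reach only later rows make up. A row lasts 1/10 s, in which the tool goes at most 50 mm and 8.59 degrees, less where a joint would pass 70% of its speed; a pose out of reach is approached as far as the arm can. A call with a gripper value outside its range is refused whole. "gripper" is the closure, from 0 (fully open) to 1 (shut), set as the call begins (left out, the last holds). The fingers move at their own pace and stop on an object; "squeeze" is the grip in N (left out, the last holds). Time passes only in rows, so rows that repeat a pose let the fingers close. It gives the time, the measured TCP pose, the force, the opening and the grip force at its end, in the units of the state.
- manip.sense(): the state, without advancing time (a new reading comes with each control period).
- manip.snapshot(name): name is "scene" or "side" or "wrist"; returns the picture (400x640x3 uint8, red, green, blue); there is no depth.
- manip.get_calibration(name): a dict with "fov_y" (degrees; the focal length in pixels is half the picture's height over the tangent of half this angle, whatever the lens; pixels are square), "cx", "cy" (the principal point, pixels), "extrinsics" (4x4, takes a point from camera to world coordinates); the wrist camera has in their place "tool_from_camera" (4x4, takes a point from camera to tool coordinates, whose origin is the TCP and whose axes are the flange's). Camera axes: x right, y down, z forward; pixel columns grow to the right and rows downward; lengths in m; the calibration is good to about 2 mm. A picture is of the moment at which its call begins: read the wrist's pose just before it. get_calibration takes no time and is no camera call.
- manip.sign_off(): hands the job in; it is judged then, once.
Trained networks look in the newest picture that a camera, given by its name, has taken for a name from the list of things; names that differ only in an ending like _2 or _b are one class to them, and where a whole thing is asked for, a point or a joint stands for the part that bears it (a point fixed in the world has none). Each returns a list of dicts, best first, with "p" (0 to 1); they miss things now and then, are a little off and sometimes report something else, mostly with a low value. They report only what shows in the picture. A call takes as long as a camera call.
- manip.recognise(camera, query): "position" ([column, row] in pixels, amid what is visible of it).
- manip.masks_of(camera, query): "pixels" (400x640 bool, what is visible of it) and "position" ([column, row] in pixels, amid what is visible of it).
- manip.mark_of(camera, query): "position" ([column, row] in pixels: a listed point, or the origin of a listed thing).
The state is a dict: "t": time; "q": joint angles; "qd": joint speeds; "tau": joint torques, N m; "tcp_pos": TCP position; "tool_rot": TCP orientation; "force": force on the tool from outside, world axes, zero at the start; "ft_torque": the same for the moment, N m; "finger_gap": opening from 0.0 (shut) to 1.0 (fully open); "gripper_force": force on a finger pad.
Only numpy, scipy, OpenCV 4.12 (cv2) and the standard library are available. Lean on these libraries where they do the work, as an engineer would, in place of code of your own. Each camera call takes 0.05 s, during which the arm holds its last target. There are 200 camera calls.

## Working session

There is one attempt and no reset: what is moved stays moved. The work goes in short steps, Python scripts to look and compute and a tool call to move; the robot and the scene stay as the last step left them, time stands still between calls to the robot, and variables do not carry over. Pictures are saved under pics/ and viewed, at most 10 in all, crops included, and the job is handed in when it is done.

Besides the shell and the picture viewer there is one more tool, called after ">>>" as a command line: name --argument value ..., lists and objects as JSON in quotes. step_arm: Moves the arm, as the interface text tells. Its arguments: {"type":"object","properties":{"targets":{"type":"string"},"gripper":{"type":"number"},"squeeze":{"type":"number"}},"required":["targets"]}

```bash
mkdir -p pics; ls; cat > h.py <<'E'
import numpy as np, cv2
from station import manip
from scipy.spatial.transform import Rotation as R
def cam(n,s=None):
    c=manip.get_calibration(n); f=200/np.tan(np.radians(c['fov_y'])/2)
    if 'extrinsics' in c: T=np.array(c['extrinsics'])
    else:
        s=s or manip.sense(); W=np.eye(4); W[:3,:3]=R.from_quat(s['tool_rot']).as_matrix(); W[:3,3]=s['tcp_pos']
        T=W@np.array(c['tool_from_camera'])
    return f,c['cx'],c['cy'],T
def ray(C,p):
    f,cx,cy,T=C; d=T[:3,:3]@np.array([(p[0]-cx)/f,(p[1]-cy)/f,1]); return T[:3,3],d/np.linalg.norm(d)
def atz(C,p,z):
    o,d=ray(C,p); return o+d*(z-o[2])/d[2]
def tri(rs):
    A=0;b=0
    for o,d in rs:
        P=np.eye(3)-np.outer(d,d);A=A+P;b=b+P@o
    x=np.linalg.solve(A,b); return x,[np.linalg.norm((np.eye(3)-np.outer(d,d))@(x-o)) for o,d in rs]
def proj(C,X):
    f,cx,cy,T=C; v=T[:3,:3].T@(np.array(X)-T[:3,3]); return np.array([cx+f*v[0]/v[2],cy+f*v[1]/v[2]])
E
python3 - <<'E'
from h import *
ims=[]
for n in ['scene','side']:
    im=manip.snapshot(n); cv2.imwrite(f'pics/{n}0.png',im[:,:,::-1]); ims.append(im)
    C=cam(n); print(n,C[0],C[3].round(3).tolist())
    for q in ['tester','light_path','cover_hinge','cover_knob','rack','sample_mid','sample','short_a']:
        print(q,[(np.round(d['position'],1).tolist(),round(d['p'],2)) for d in manip.mark_of(n,q)][:3])
s=manip.sense(); print(s['t'],s['tcp_pos'],s['tool_rot'])
E
```

```text
pics
scene 469.02225407823704 [[0.801, -0.248, 0.545, -0.107], [-0.599, -0.316, 0.736, -0.79], [-0.01, -0.916, -0.402, 0.599], [0.0, 0.0, 0.0, 1.0]]
tester [([287.4, 218.1], 0.63), ([335.1, 268.3], 0.51), ([312.3, 312.6], 0.31)]
light_path [([335.2, 209.9], 0.69), ([286.2, 197.6], 0.57)]
cover_hinge [([272.8, 179.8], 0.64)]
cover_knob [([291.7, 171.7], 0.66)]
rack [([350.8, 275.3], 0.89), ([277.8, 273.2], 0.28)]
sample_mid [([337.6, 269.7], 0.75), ([369.6, 264.4], 0.41), ([348.6, 268.5], 0.22)]
sample [([337.0, 280.5], 0.8), ([385.8, 238.8], 0.38)]
short_a [([371.3, 263.5], 0.64), ([352.7, 269.4], 0.6), ([272.5, 178.0], 0.17)]
side 416.96007852389783 [[-0.903, -0.179, 0.389, 0.199], [-0.428, 0.414, -0.803, 0.829], [-0.017, -0.892, -0.451, 0.521], [0.0, 0.0, 0.0, 1.0]]
tester [([283.0, 279.5], 0.93), ([399.8, 243.8], 0.37)]
light_path [([280.4, 248.2], 0.95)]
cover_hinge [([263.6, 248.2], 0.77)]
cover_knob [([400.0, 243.4], 0.61), ([293.8, 198.7], 0.56), ([378.0, 212.5], 0.2)]
rack [([355.8, 211.2], 0.9)]
sample_mid [([375.2, 203.9], 0.53)]
sample [([379.3, 213.7], 0.71)]
short_a [([361.4, 205.1], 0.52), ([346.6, 202.8], 0.46)]
0.9 [6.24998636e-01 2.15716770e-05 2.31345395e-01] [7.07119342e-01 7.07094219e-01 3.53498779e-05 2.22422269e-05]
```

```bash
python3 - <<'E'
from h import *
a=cv2.imread('pics/scene0.png')[100:380,180:480];b=cv2.imread('pics/side0.png')[130:410,180:480]
cv2.imwrite('pics/ab.png',np.hstack([cv2.resize(a,(400,373),interpolation=2),cv2.resize(b,(400,373),interpolation=2)]))
S=cam('scene');D=cam('side')
for n,p,q in [('tester',(287.4,218.1),(283,279.5)),('lp',(286.2,197.6),(280.4,248.2)),('lp2',(335.2,209.9),(280.4,248.2)),('hinge',(272.8,179.8),(263.6,248.2)),('knob',(291.7,171.7),(293.8,198.7)),('rack',(350.8,275.3),(355.8,211.2)),('mid',(337.6,269.7),(375.2,203.9)),('foot',(337,280.5),(379.3,213.7)),('sh',(371.3,263.5),(346.6,202.8)),('sh',(352.7,269.4),(361.4,205.1))]:
    x,e=tri([ray(S,p),ray(D,q)]); print(n,x.round(4),np.round(e,4))
E
```

```text
tester [0.5539 0.2587 0.0038] [0.0008 0.0008]
lp [0.5541 0.2562 0.073 ] [0.003 0.003]
lp2 [0.6327 0.1593 0.0215] [0.0266 0.0266]
hinge [0.5498 0.3176 0.1107] [0.0038 0.0038]
knob [0.5457 0.2131 0.1637] [0.0002 0.0002]
rack [ 0.5201 -0.073  -0.0055] [0.0053 0.0053]
mid [ 0.4729 -0.0775  0.027 ] [0.0015 0.0015]
foot [ 0.4646 -0.0823  0.0008] [0.0018 0.0018]
sh [ 0.5601 -0.0905  0.0115] [0.0049 0.0049]
sh [ 0.5126 -0.0829  0.0139] [0. 0.]
```

View pics/ab.png

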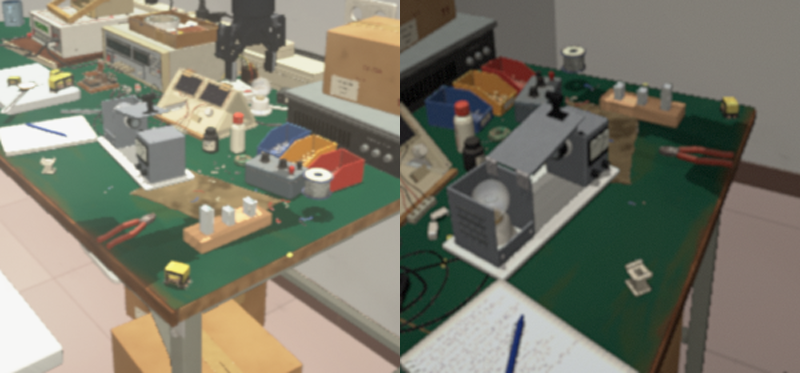

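The picture shows the tester left of the arm, with its cover slightly raised and its knob at about (292,172) in the scene image. The rack is nearer the front edge, and the tall sample is its leftmost one at about (337,268). I'll move above the knob for a near look.

>>> step_arm --targets "40 -15 -15 0;80 -30 -30 0;120 -45 -45 0;160 -60 -60 0;180 -80 -65 0;180 -80 -65 0;180 -80 -65 0" --gripper 0.3

```text
t: 1.6
tcp_pos: [0.5448, 0.1804, 0.2966]
tool_rot: [0.707, 0.708, 0.0, 0.0]
force: [0.5, 0.2, 0.1]
finger_gap: 0.699
gripper_force: 0.0
```

```bash
python3 - <<'E'
from h import *
s=manip.sense();im=manip.snapshot('wrist'); cv2.imwrite('pics/w1.png',im[:,:,::-1]); C=cam('wrist',s); print(C[0],C[3].round(3).tolist(),s['t'],s['tcp_pos'],s['finger_gap'])
for q in ['tester','light_path','cover_hinge','cover_knob']:
    print(q,[(np.round(d['position'],1).tolist(),round(d['p'],2)) for d in manip.mark_of('wrist',q)][:3])
for n,X in [('knob',(.5457,.2131,.1637)),('hinge',(.5498,.3176,.1065))]: print(n,proj(C,X))
E
```

```text
287.91561236900964 [[1.0, 0.001, 0.001, 0.545], [0.001, -0.954, -0.301, 0.256], [0.001, 0.301, -0.954, 0.439], [0.0, 0.0, 0.0, 1.0]] 1.6 [0.54482186 0.1804257  0.2966257 ] 0.6994554615652884
tester [([271.6, 304.2], 0.45)]
light_path []
cover_hinge [([329.3, 49.3], 0.74)]
cover_knob [([315.2, 156.5], 0.6), ([270.8, 303.2], 0.4)]
knob [317.14360649 156.46543025]
hinge [321.19162122  47.20239289]
```

View pics/w1.png

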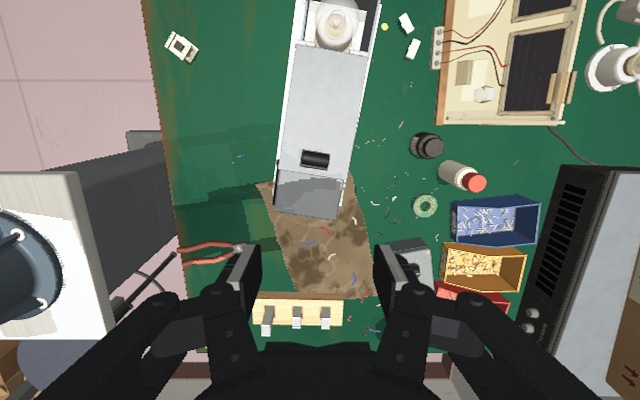

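The wrist image shows the cover's knob at about (315,158), turned around 8° clockwise. The hinge is near (330,48). The rack is at (297,310), with the tall sample leftmost at (267,318).

```bash
python3 - <<'E'
from h import *
C=cam('wrist')
m=manip.masks_of('wrist','cover_knob'); print([ (round(x['p'],2),x['pixels'].sum()) for x in m])
im=cv2.imread('pics/w1.png')
g=cv2.cvtColor(im,6)
k=((g<70)&(np.indices(g.shape)[0]>140)&(np.indices(g.shape)[0]<175)&(np.indices(g.shape)[1]>292)&(np.indices(g.shape)[1]<338))
ys,xs=np.nonzero(k); r=cv2.minAreaRect(np.c_[xs,ys].astype(np.float32)); print('knobrect',r)
bx=cv2.boxPoints(r); print([atz(C,p,.165).round(4).tolist() for p in bx], atz(C,r[0],.1637).round(4))
print('hinge',atz(C,(329.3,49.3),.1065).round(4))
# line segments
l=cv2.createLineSegmentDetector().detect(g[0:225,260:400])[0][:,0]+np.array([260,0,260,0])
for s in l:
    if np.hypot(s[2]-s[0],s[3]-s[1])>35:
        a,b=atz(C,s[:2],.011),atz(C,s[2:],.011); d=b-a; print(s.round(0),a.round(3)[:2],np.degrees(np.arctan2(d[1],d[0])).round(1)%180)
E
```

```text
[(0.73, np.int64(9067))]
knobrect ((314.5135192871094, 159.91893005371094), (27.290233612060547, 15.782302856445312), 9.462321281433105)
[[0.5296, 0.2034, 0.165], [0.5324, 0.2182, 0.165], [0.5578, 0.2139, 0.165], [0.5555, 0.199, 0.165]] [0.5438 0.2085 0.1637]
hinge [0.5591 0.314  0.1065]
[359.  50. 366.  12.] [0.602 0.331] 80.5
[295.   0. 272. 183.] [0.519 0.387] 80.3
[272. 203. 277. 167.] [0.475 0.115] 79.9
[359. 116. 381.   5.] [0.606 0.246] 80.5
[309.   1. 304.  39.] [0.537 0.387] 80.6
[377.   0. 367.  54.] [0.624 0.387] 80.5
[344. 187. 359. 116.] [0.588 0.141] 80.6
[279. 170. 274. 205.] [0.489 0.167] 79.9
[301.  40. 306.   1.] [0.525 0.343] 80.5
[279. 157. 294.  49.] [0.489 0.187] 79.5
```

>>> step_arm --targets "15 0 40 5;30 -1 80 9.6;30 -1 115 9.6;30 -1 140 9.6;30 -1 153 9.6;30 -1 153 9.6;30 -1 153 9.6"

```text
t: 2.6
tcp_pos: [0.545, 0.2098, 0.144]
tool_rot: [0.764, 0.645, 0.001, 0.0]
force: [1.0, 0.1, 0.5]
finger_gap: 0.703
gripper_force: 0.0
```

```bash
python3 - <<'E'
from h import *
s=manip.sense();im=manip.snapshot('wrist'); cv2.imwrite('pics/w2.png',im[:,:,::-1]); C=cam('wrist',s); print(s['tcp_pos'],s['force'])
for n in ['scene','side']: manip.snapshot(n);print(n,[(np.round(d['position'],1).tolist(),round(d['p'],2)) for d in manip.mark_of(n,'cover_knob')][:3])
E
```

```text
[0.54498635 0.20981681 0.14398397] [1.00431356 0.1211463  0.52182021]
scene [([290.6, 174.1], 0.84)]
side [([292.2, 198.1], 0.61), ([376.6, 201.8], 0.32)]
```

View pics/w2.png

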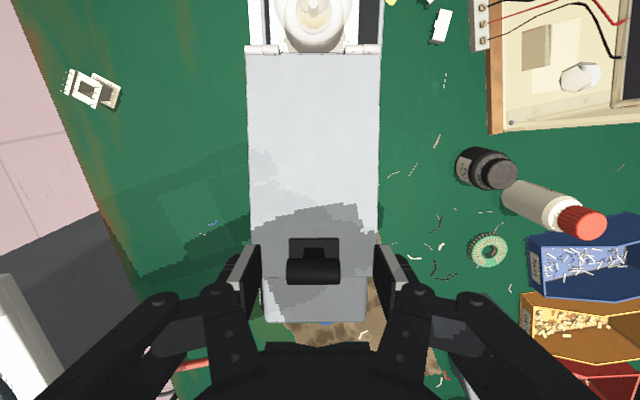

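The view is square to the cover. The knob bar at (314,267) sits between the two pads, with tips at about (245,265) and (390,265). The hinge is at row 50. I'll check the depth numerically.

```bash
python3 - <<'E'
from h import *
s=manip.sense();C=cam('wrist',s)
print(atz(C,(314,268),.164),atz(C,(340.5,268),.164)-atz(C,(287,268),.164))
h=[atz(C,(249,49),.108),atz(C,(380,49),.108)];print(h,np.mean(h,0))
print(tri([ray(cam('scene'),(290.6,174.1)),ray(cam('side'),(292.2,198.1)),ray(C,(314,267))]))
t=s['tcp_pos'];print(proj(C,np.array(t)+[0,0,.019]),proj(C,t))
E
```

```text
[0.54461718 0.21286058 0.164     ] [ 0.02554127 -0.00435989  0.        ]
[array([0.52626107, 0.32303416, 0.108     ]), array([0.5986124 , 0.31080555, 0.108     ])] [0.56243674 0.31691986 0.108     ]
(array([0.54517661, 0.21289815, 0.16120587]), [np.float64(0.005033399754377302), np.float64(0.005154726497700932), np.float64(0.0012026823646536335)])
[315.37820671 272.45305327] [315.48809385 253.82653794]
```

>>> step_arm --targets "3 0 0 0;3 0 0 0;3 0 0 0;3 0 0 0;3 0 0 0;3 0 0 0;3 0 0 0;3 0 0 0" --gripper 1 --squeeze 30

```text
t: 3.65
tcp_pos: [0.5436, 0.213, 0.1431]
tool_rot: [0.764, 0.645, -0.001, -0.001]
force: [-4.2, -0.1, 0.1]
finger_gap: 0.296
gripper_force: 30.2
```

```bash
python3 - <<'E'
import numpy as np
R=np.hypot(116,34);a=np.arctan2(34,116);p0=a+.225
print(';'.join(f'{R*(np.cos(p0)-np.cos(p)):.0f} 0 {-R*(np.sin(p)-np.sin(p0)):.0f} 0' for p in np.linspace(p0,a+1.59,15)[1:]))
E
```

```text
6 0 -10 0;13 0 -19 0;21 0 -28 0;30 0 -36 0;40 0 -43 0;50 0 -48 0;61 0 -53 0;72 0 -57 0;83 0 -60 0;95 0 -61 0;107 0 -62 0;119 0 -61 0;130 0 -59 0;142 0 -56 0
```

>>> step_arm --targets "6 0 -10 0;13 0 -19 0;21 0 -28 0;30 0 -36 0;40 0 -43 0;50 0 -48 0;61 0 -53 0;61 0 -53 0"

```text
t: 4.45
tcp_pos: [0.5539, 0.2748, 0.1986]
tool_rot: [0.763, 0.646, -0.0, -0.0]
force: [-6.4, -2.2, 5.7]
finger_gap: 0.293
gripper_force: 30.5
```

>>> step_arm --targets "11 0 -4 0;22 0 -7 0;34 0 -8 0;46 0 -9 0;58 0 -8 0;69 0 -6 0;81 0 -3 0;81 0 -3 0;81 0 -3 0"

```text
t: 5.35
tcp_pos: [0.5673, 0.356, 0.2014]
tool_rot: [0.763, 0.646, 0.001, -0.001]
force: [-5.2, 1.6, 3.3]
finger_gap: 0.295
gripper_force: 29.4
```

```bash
python3 - <<'E'
from h import *
s=manip.sense(); t=s['tcp_pos']; d=np.array([.167,.986]); h=np.array([.5624,.3169])
y=(np.array(t)[:2]-h)@d; z=t[2]+.022-.1065; print(y,z,np.hypot(y,z),np.arctan2(z,-y)-.285)
ims=[]
for n,r in [('side',(180,480)),('scene',(180,480))]:
    im=manip.snapshot(n); ims.append(im[100:300,180:440,::-1]); print(n,[(np.round(q['position'],1).tolist(),round(q['p'],2)) for q in manip.mark_of(n,'cover_knob')][:3])
cv2.imwrite('pics/c3.png',cv2.resize(np.hstack(ims),None,fx=1.5,fy=1.5))
E
```

```text
0.03942578888672476 0.11693130277563275 0.12339903726588505 1.610996370172291
side [([243.4, 198.5], 0.82), ([427.6, 213.7], 0.64)]
scene [([272.1, 140.1], 0.86)]
```

View pics/c3.png

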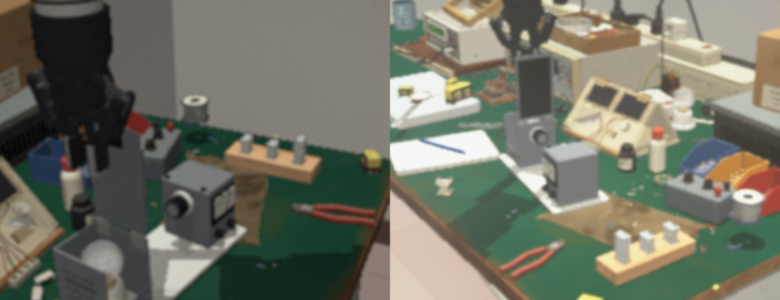

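The cover now stands upright, at about 1.61 rad, with the knob in the fingers. The tall sample is at the left end of the rack. I'll release, lift and go to the rack.

>>> step_arm --targets "0 0 0 0;0 0 0 0;0 0 0 0;0 0 0 0;0 0 -15 0;0 0 -40 0;0 0 -70 0;0 0 -70 0" --gripper 0.3

```text
t: 6.35
tcp_pos: [0.5713, 0.3541, 0.2745]
tool_rot: [0.764, 0.645, 0.005, 0.002]
force: [0.2, 0.4, -0.5]
finger_gap: 0.7
gripper_force: 0.0
```

```bash
python3 - <<'E'
from h import *
print(manip.sense()['finger_gap'])
s=manip.sense();im=manip.snapshot('wrist'); C=cam('wrist',s); cv2.imwrite('pics/w4.png',im[:,:,::-1]);print([(np.round(q['position'],1).tolist(),round(q['p'],2)) for q in manip.mark_of('wrist','cover_knob')])
print(proj(C,[.568,.3505,.2225]))
Tm=R.from_quat(s['tool_rot']).as_matrix(); print((Tm.T@(np.array([.48,-.16,.28])-s['tcp_pos'])*1000).round())
E
```

```text
0.7003705907993579
[([306.4, 228.3], 0.59)]
[311.65142685 225.07429988]
[-522.   -4.   -9.]
```

>>> step_arm --targets "-45 0 -10 8;-90 -5 -10 16;-135 -10 -10 24;-180 -15 -10 32;-225 -20 -10 40;-270 -25 0 48;-315 -30 10 56;-360 -40 20 64;-405 -45 30 72;-445 -50 40 80;-455 -56 55 85;-455 -56 55 85"

```text
t: 7.65
tcp_pos: [0.4341, -0.0868, 0.2119]
tool_rot: [0.999, -0.042, -0.003, -0.001]
force: [-0.3, 0.9, -0.6]
finger_gap: 0.697
gripper_force: 0.0
```

>>> step_arm --targets "0 0 0 0;0 0 0 0;0 0 0 0"

```text
t: 7.95
tcp_pos: [0.4378, -0.0855, 0.2148]
tool_rot: [0.999, -0.039, 0.001, 0.0]
force: [-0.2, -0.1, -0.9]
finger_gap: 0.701
gripper_force: 0.0
```

```bash
python3 - <<'E'
from h import *
s=manip.sense();im=manip.snapshot('wrist'); cv2.imwrite('pics/w5.png',im[:,:,::-1]); C=cam('wrist',s); print(s['t'],s['tcp_pos'],s['tool_rot'],s['q'],C[3].round(3).tolist())
for q in ['rack','sample_mid','sample','short_a']:
    print(q,[(np.round(d['position'],1).tolist(),round(d['p'],2)) for d in manip.mark_of('wrist',q)][:3])
for X in [(.4729,-.0775,.037),(.5126,-.083,.028)]: print(proj(C,X))
E
```

```text
7.95 [ 0.43776833 -0.08549561  0.21476103] [ 9.99246975e-01 -3.87958515e-02  5.79938036e-04  1.69707586e-04] [-4.44471478e-01  3.13351453e-01  1.88401495e+00  1.80214232e-04
  9.43026578e-01  1.20383028e+00] [[-0.078, -0.951, -0.299, 0.515], [-0.997, 0.074, 0.023, -0.092], [0.0, 0.299, -0.954, 0.357], [0.0, 0.0, 0.0, 1.0]]
rack [([306.0, 114.8], 0.91)]
sample_mid [([304.8, 156.8], 0.85)]
sample [([309.4, 153.2], 0.9)]
short_a [([302.0, 66.6], 0.9), ([306.4, 112.0], 0.82)]
[306.57556079 150.14075843]
[308.65101181 112.25952666]
```

View pics/w5.png

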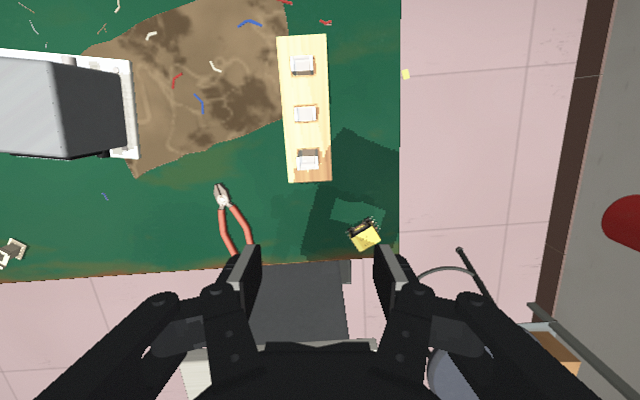

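The rack spans (277,35) to (331,182), and the tall sample is at its near end, around (308,158). The transformer is at (363,233) and the cutters' jaws are at (222,195).

```bash
python3 - <<'E'
from h import *
s=manip.sense();C=cam('wrist',s)
im=cv2.imread('pics/w5.png')
g=cv2.cvtColor(im,6)
l=cv2.createLineSegmentDetector().detect(g[20:200,260:350])[0][:,0]+np.array([260,20,260,20])
for q in l:
    if np.hypot(q[2]-q[0],q[3]-q[1])>12:
        z=.022 if np.hypot(q[2]-q[0],q[3]-q[1])>40 else .06
        a,b=atz(C,q[:2],z),atz(C,q[2:],z); d=b-a; print(q.round(1),a.round(4)[:2],b.round(4)[:2],z,np.degrees(np.arctan2(d[1],d[0])).round(1))
print('samp',atz(C,(304.8,156.8),.037).round(4),atz(C,(309.4,153.2),.008).round(4),'sh',atz(C,(302,66.6),.008).round(4),atz(C,(306.4,112),.008).round(4),'rack',atz(C,(306,114.8),0).round(4))
print('potted',atz(C,(363,228),.0).round(4),'cut',atz(C,(220,186),.005).round(4),atz(C,(232,215),.005).round(4))
cv2.imwrite('pics/w5c.png',cv2.resize(im[130:200,260:360],None,fx=8,fy=8,interpolation=2))
E
```

```text
[331.5 178.2 325.6  34.4] [ 0.435  -0.1039] [ 0.5873 -0.1076] 0.022 -1.4
[324.5  32.8 274.4  36. ] [ 0.5889 -0.1065] [ 0.59   -0.0546] 0.022 88.7
[275.4  38.  287.6 181.8] [ 0.5881 -0.0555] [ 0.4347 -0.0512] 0.022 178.4
[289.3 182.3 330.6 180.1] [ 0.4339 -0.0531] [ 0.4327 -0.1026] 0.022 -91.4
[294.3  70.9 311.9  69.9] [ 0.5508 -0.0741] [ 0.5503 -0.0908] 0.06 -91.7
[318.1 155.3 296.8 156. ] [ 0.4693 -0.0904] [ 0.4702 -0.0684] 0.06 87.6
[311.9  74.7 291.8  75.4] [ 0.5461 -0.0904] [ 0.5471 -0.0713] 0.06 87.2
[296.9 148.8 317.  147.5] [ 0.4776 -0.0693] [ 0.4773 -0.0899] 0.06 -90.8
[315.2 119.4 315.  106.9] [ 0.505  -0.0903] [ 0.5169 -0.091 ] 0.06 -3.6
[312.7  68.2 311.3  55.5] [ 0.5517 -0.0917] [ 0.5626 -0.0913] 0.06 1.8
[318.2 147.1 320.9 160.6] [ 0.4776 -0.0912] [ 0.4635 -0.0928] 0.06 -173.2
[315.2  56.9 315.2  71.9] [ 0.5612 -0.0948] [ 0.5483 -0.0938] 0.06 175.5
[323.  159.3 327.4 145.4] [ 0.4646 -0.0951] [ 0.4785 -0.1007] 0.06 -21.7
[314.5 105.6 294.3 107. ] [ 0.5181 -0.0906] [ 0.5183 -0.0708] 0.06 89.3
[294.4 104.3 315.7 103. ] [ 0.5208 -0.0711] [ 0.5204 -0.092 ] 0.06 -91.2
[260.2 127.1 279.4 119.4] [ 0.502  -0.0347] [ 0.5078 -0.0548] 0.06 -73.8
[265.2  92.6 274.9 107. ] [ 0.5338 -0.044 ] [ 0.5199 -0.0518] 0.06 -150.8
[326.3 177.  324.  159.4] [ 0.4458 -0.0972] [ 0.4645 -0.0961] 0.06 3.3
[263.   78.1 266.3  91.7] [ 0.5468 -0.0437] [ 0.5345 -0.0452] 0.06 -173.1
[330.4  80.6 331.3 101.9] [ 0.5395 -0.1076] [ 0.5202 -0.1073] 0.06 178.9
samp [ 0.4652 -0.0753  0.037 ] [ 0.4647 -0.0797  0.008 ] sh [ 0.5608 -0.0798  0.008 ] [ 0.5124 -0.0803  0.008 ] rack [ 0.5092 -0.0793  0.    ]
potted [ 0.3581 -0.1423  0.    ] cut [0.432  0.0366 0.005 ] [0.3922 0.028  0.005 ]
```

View pics/w5c.png

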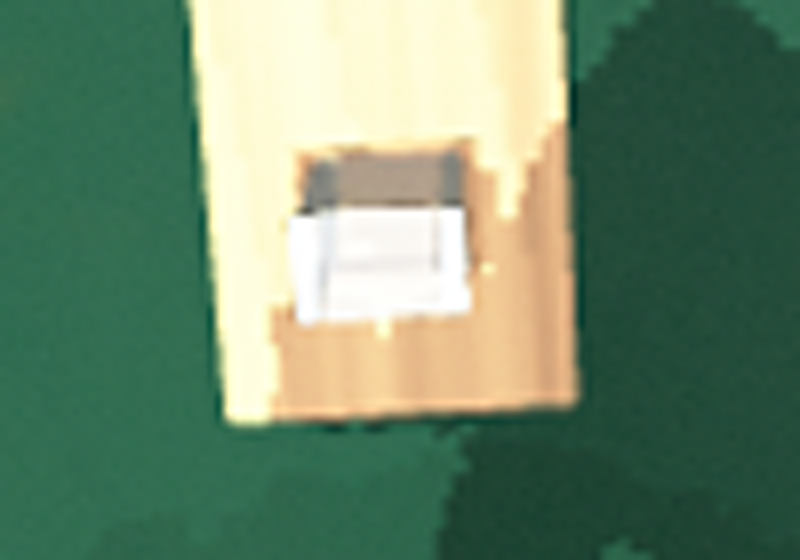

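The crop shows the tall sample's top face at about (297,156) to (318,169) in full-image pixels, with its far clear face foreshortened above it.

```bash
python3 - <<'E'
from h import *
s=manip.sense();C=cam('wrist',s)
P=[atz(C,p,.066)[:2].round(4) for p in [(296.9,156.2),(318.4,155.6),(297.5,170),(318.4,168.5)]];print(P,np.mean(P,0))
Tm=R.from_quat(s['tool_rot']).as_matrix()
x,y=np.mean(P,0);print((Tm.T@(np.array([x,y,.036])-s['tcp_pos'])*1000).round(1), np.degrees(np.arctan2(Tm[1,0],Tm[0,0])))
E
```

```text
[array([ 0.4709, -0.069 ]), array([ 0.4698, -0.0907]), array([ 0.4568, -0.0682]), array([ 0.4566, -0.0897])] [ 0.463525 -0.0794  ]
[ 25.5  -8.6 178.6] -4.529925672838946
```

>>> step_arm --targets "10 -3 35 -3.2;20 -6 70 -3.2;25 -8.5 100 -3.2;25 -8.5 115 -3.2;25 -8.5 115 -3.2;25 -8.5 115 -3.2"

```text
t: 8.8
tcp_pos: [0.4628, -0.0798, 0.0994]
tool_rot: [1.0, -0.012, -0.0, -0.0]
force: [0.4, -0.0, -0.2]
finger_gap: 0.699
gripper_force: 0.0
```

```bash
python3 - <<'E'
from h import *
s=manip.sense();im=manip.snapshot('wrist'); cv2.imwrite('pics/w6.png',im[:,:,::-1]); C=cam('wrist',s); print(s['t'],s['tcp_pos'],s['tool_rot'])
for q in ['sample_mid','sample']: print(q,[(np.round(d['position'],1).tolist(),round(d['p'],2)) for d in manip.mark_of('wrist',q)][:3])
t=np.array(s['tcp_pos'])
print(proj(C,[t[0],t[1],.066]),proj(C,[t[0],t[1],.037]))
E
```

```text
8.8 [ 0.46281539 -0.07977819  0.09943799] [ 9.99927263e-01 -1.20606101e-02 -9.77725869e-05 -3.75873795e-05]
sample_mid [([310.9, 213.4], 0.9)]
sample [([313.0, 201.8], 0.88)]
[315.80380829 231.53479489] [315.95382262 216.03151156]
```

View pics/w6.png

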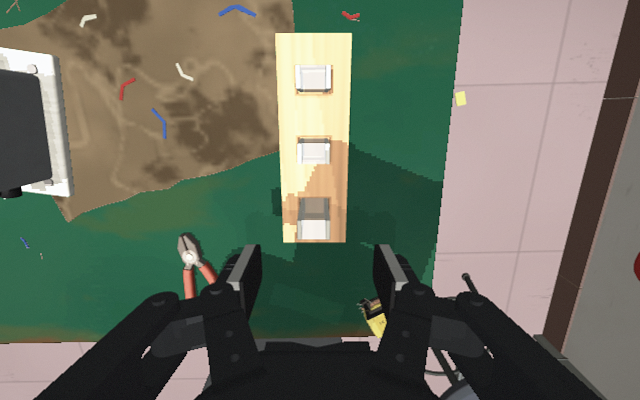

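The tall sample's top is at (313,228), about 2 px left of and 3 px above the tool axis. I'll make a small correction, descend and grip.

>>> step_arm --targets "1.5 -1 25 0;1.5 -1 50 0;1.5 -1 67 0;1.5 -1 67 0;1.5 -1 67 0"

```text
t: 9.45
tcp_pos: [0.4646, -0.0791, 0.033]
tool_rot: [1.0, -0.012, 0.0, 0.0]
force: [0.2, -0.4, -0.1]
finger_gap: 0.699
gripper_force: 0.0
```

>>> step_arm --targets "0 0 0 0;0 0 0 0;0 0 0 0;0 0 0 0;0 0 0 0;0 0 0 0;0 0 0 0;0 0 0 0;0 0 0 0" --gripper 1 --squeeze 25

```text
t: 10.35
tcp_pos: [0.4646, -0.0789, 0.033]
tool_rot: [1.0, -0.012, 0.001, 0.0]
force: [1.0, 0.7, 6.7]
finger_gap: 0.248
gripper_force: 28.4
```

>>> step_arm --targets "0 0 -8 0;0 0 -18 0;0 0 -30 0;0 0 -50 0;0 0 -80 0;0 0 -120 0;0 0 -160 0;0 0 -190 0;0 0 -190 0;0 0 -190 0"

```text
t: 11.35
tcp_pos: [0.464, -0.0788, 0.2232]
tool_rot: [1.0, -0.012, 0.001, 0.0]
force: [0.5, 0.3, -0.2]
finger_gap: 0.255
gripper_force: 27.5
```

```bash
python3 - <<'E'
from h import *
ims=[]
T={}
for n in ['scene','side','wrist']:
    s=manip.sense();im=manip.snapshot(n);C=cam(n,s)
    for q in ['sample_mid','sample']:
        d=manip.mark_of(n,q); print(n,q,[(np.round(x['position'],1).tolist(),round(x['p'],2)) for x in d][:3])
        if d and n!='wrist': T.setdefault(q,[]).append(ray(C,d[0]['position']))
    if n=='wrist': cv2.imwrite('pics/w7.png',im[:,:,::-1])
for q in T: print(q,tri(T[q]) if len(T[q])>1 else '')
s=manip.sense();print(s['tcp_pos'],s['q'])
E
```

```text
scene sample_mid [([336.9, 190.8], 0.56)]
scene sample [([333.5, 203.7], 0.71)]
side sample_mid [([381.0, 130.3], 0.57)]
side sample [([384.5, 142.5], 0.69), ([360.0, 205.9], 0.43)]
wrist sample_mid [([315.7, 259.9], 0.82)]
wrist sample [([318.5, 238.3], 0.89), ([240.1, 236.8], 0.66)]
sample_mid (array([ 0.46890999, -0.07711486,  0.22171063]), [np.float64(0.00045871890754250983), np.float64(0.00045871890754258584)])
sample (array([ 0.45930752, -0.07715337,  0.19389152]), [np.float64(0.00026693780508467197), np.float64(0.0002669378050845754)])
[ 0.46392519 -0.07875678  0.22164596] [-4.06302572e-01  3.35723941e-01  1.81857317e+00  2.18508918e-05
  9.88851675e-01  1.18896971e+00]
```

View pics/w7.png

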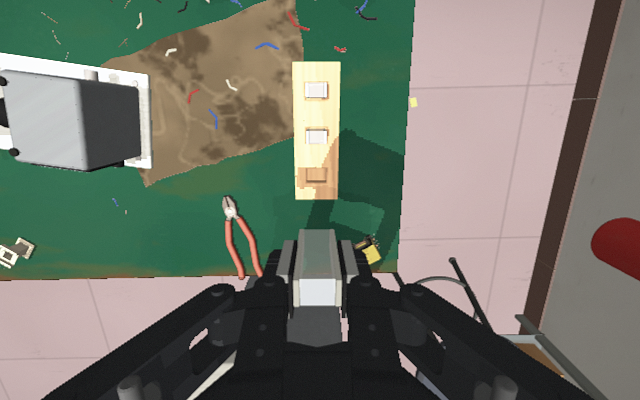

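The sample is held upright between the pads, with its far face at (318,255), and both short samples are still in the rack. Over the tester I'll turn the long way round so the camera faces the receiver and not the cover, which keeps joint 6 in range at about -2.72.

>>> step_arm --targets "7 -20 0 -8;14 -48 0 -16;21 -76 0 -24;28 -104 0 -32;35 -132 0 -40;42 -160 0 -48;49 -190 0 -56;56 -220 0 -64;62 -250 0 -72;68 -280 0 -80;74 -310 0 -88;80 -334 0 -96"

```text
t: 13.0
tcp_pos: [0.5523, 0.2548, 0.2218]
tool_rot: [0.676, 0.737, -0.0, -0.0]
force: [0.5, 0.3, -0.1]
finger_gap: 0.248
gripper_force: 27.5
```

>>> step_arm --targets "0 0 0 -8;0 0 0 -16;0 0 0 -24;0 0 0 -32;0 0 0 -40;0 0 0 -48;0 0 0 -56;0 0 0 -64;0 0 0 -72;0 0 0 -80;0 0 0 -88;0 0 0 -96"

```text
t: 14.2
tcp_pos: [0.5521, 0.253, 0.2217]
tool_rot: [-0.095, 0.995, -0.0, -0.001]
force: [-0.7, -0.5, -0.3]
finger_gap: 0.26
gripper_force: 27.5
```

>>> step_arm --targets "0 0 0 -8;0 0 0 -16;0 0 0 -24;0 0 0 -32;0 0 0 -40;0 0 0 -48;0 0 0 -56;0 0 0 -64;0 0 0 -70;0 0 0 -70;0 0 0 -70;0 0 0 -70"

```text
t: 15.4
tcp_pos: [0.5523, 0.2531, 0.2221]
tool_rot: [-0.646, 0.763, 0.0, -0.0]
force: [-0.3, 0.4, 0.1]
finger_gap: 0.252
gripper_force: 27.5
```

```bash
cat > m.py <<'E'
from h import *
T={}
for n in ['scene','side','wrist']:
    s=manip.sense();im=manip.snapshot(n);C=cam(n,s); cv2.imwrite(f'pics/{n}_{s["t"]:.2f}.png',im[:,:,::-1])
    for q in ['sample_mid','sample','light_path','cover_knob','cover_hinge']:
        d=manip.mark_of(n,q); print(n,q,[(np.round(x['position'],1).tolist(),round(x['p'],2)) for x in d][:2])
        if d and d[0]['p']>.4: T.setdefault(q,[]).append(ray(C,d[0]['position']))
for q in T:
    if len(T[q])>1: x,e=tri(T[q]); print(q,x.round(4),np.round(e,4))
s=manip.sense();Tm=R.from_quat(s['tool_rot']).as_matrix();t=np.array(s['tcp_pos']);print(s['t'],t,s['q'],np.degrees(np.arctan2(Tm[1,0],Tm[0,0])),(Tm.T@(np.array([.5523,.253,.088])-t)*1000).round(1))
E
python3 m.py; ls pics
```

```text
scene sample_mid [([285.4, 144.4], 0.63)]
scene sample [([285.3, 157.9], 0.52)]
scene light_path [([286.6, 194.8], 0.72)]
scene cover_knob [([270.7, 139.5], 0.95), ([357.6, 214.4], 0.19)]
scene cover_hinge [([275.0, 179.4], 0.57)]
side sample_mid [([272.9, 178.1], 0.66)]
side sample [([279.2, 190.7], 0.61), ([345.3, 203.0], 0.61)]
side light_path [([281.3, 246.9], 0.64)]
side cover_knob [([243.4, 195.1], 0.67), ([358.1, 209.9], 0.49)]
side cover_hinge [([264.5, 247.8], 0.83), ([233.8, 250.6], 0.4)]
wrist sample_mid [([314.8, 261.2], 0.76)]
wrist sample [([318.4, 239.5], 0.81)]
wrist light_path [([318.9, 184.4], 0.85)]
wrist cover_knob []
wrist cover_hinge [([315.9, 184.4], 0.56)]
sample_mid [0.5574 0.2581 0.2244] [0.0027 0.0029 0.0039]
sample [0.5525 0.2536 0.1945] [0.0036 0.0026 0.0024]
light_path [0.5524 0.2528 0.0787] [0.0021 0.0032 0.0038]
cover_knob [0.5634 0.3421 0.2238] [0.0031 0.0031]
cover_hinge [0.5531 0.2764 0.1031] [0.0263 0.023  0.0326]
16.3 [0.55231909 0.25311734 0.22231548] [ 2.45984434e-01  5.13908015e-01  1.48763836e+00  7.83301526e-06
  1.14003935e+00 -2.73156668e+00] -99.39907511007634 [1.000e-01 0.000e+00 1.343e+02]
ab.png
c3.png
scene0.png
scene_15.40.png
side0.png
side_15.70.png
w1.png
w2.png
w4.png
w5.png
w5c.png
w6.png
w7.png
wrist_16.00.png
```

>>> step_arm --targets "0 0 20 0;0 0 40 0;0 0 60 0;0 0 75 0;0 0 75 0"

```text
t: 16.8
tcp_pos: [0.5507, 0.2526, 0.1451]
tool_rot: [-0.647, 0.763, 0.001, -0.002]
force: [-0.9, -1.3, 0.0]
finger_gap: 0.253
gripper_force: 27.5
```

```bash
python3 m.py; python3 -c "
import cv2,glob,numpy as np
a=cv2.imread(sorted(glob.glob('pics/wrist_*'))[-1]);b=cv2.imread(sorted(glob.glob('pics/side_*'))[-1])[120:320,180:380]
cv2.imwrite('pics/z.png',np.hstack([a[60:360,150:480],cv2.resize(b,(300,300))]))"
```

```text
scene sample_mid [([287.9, 171.4], 0.42)]
scene sample [([287.4, 185.1], 0.48)]
scene light_path [([285.4, 195.3], 0.85), ([348.1, 266.8], 0.51)]
scene cover_knob [([271.6, 138.2], 0.75), ([352.3, 273.8], 0.4)]
scene cover_hinge [([274.7, 179.5], 0.83), ([383.9, 235.6], 0.44)]
side sample_mid [([277.7, 212.0], 0.66)]
side sample [([282.6, 226.7], 0.61), ([358.7, 335.6], 0.44)]
side light_path [([279.3, 248.4], 0.61)]
side cover_knob [([242.1, 196.3], 0.72)]
side cover_hinge [([261.8, 248.2], 0.69)]
wrist sample_mid [([316.4, 258.9], 0.69)]
wrist sample [([314.1, 237.6], 0.84), ([317.0, 185.4], 0.73)]
wrist light_path [([319.2, 207.9], 0.57)]
wrist cover_knob []
wrist cover_hinge [([317.7, 305.7], 0.66)]
sample_mid [0.5567 0.2523 0.1514] [0.0017 0.0023 0.0032]
sample [0.5538 0.2507 0.1166] [0.0054 0.0039 0.005 ]
light_path [0.553  0.2557 0.0759] [0.0039 0.005  0.0058]
cover_knob [0.5662 0.3439 0.2244] [0.0005 0.0005]
cover_hinge [0.5583 0.3158 0.1088] [0.0053 0.0019 0.0048]
17.7 [0.55228494 0.25307044 0.14726776] [ 2.45922246e-01  6.07530347e-01  1.55433060e+00  8.45417542e-06
  9.79872127e-01 -2.73157400e+00] -99.4023010293623 [ 0.1 -0.  59.3]
```

View pics/z.png

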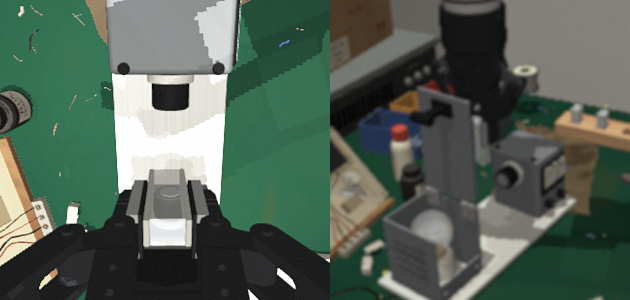

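The cover is upright. The sample and receiver tube share the same column (about 170 in the crop), and there is ample clearance. I'll descend the rest of the way.

>>> step_arm --targets "0 0 10 0;0 0 22 0;0 0 34 0;0 0 45 0;0 0 54 0;0 0 59 0;0 0 59 0;0 0 59 0;0 0 59 0;0 0 59 0"

```text
t: 18.7
tcp_pos: [0.5527, 0.2532, 0.0889]
tool_rot: [-0.647, 0.763, -0.0, 0.001]
force: [-0.2, 0.3, 0.1]
finger_gap: 0.251
gripper_force: 27.5
```

```bash
python3 m.py; python3 -c "
import cv2,glob,numpy as np
g=lambda n:cv2.imread(sorted(glob.glob(f'pics/{n}_*'))[-1])
cv2.imwrite('pics/z2.png',np.hstack([g('wrist')[60:360,150:480],cv2.resize(g('scene')[110:260,210:360],(300,300),interpolation=2)]))"
```

```text
scene sample_mid [([286.9, 191.3], 0.52)]
scene sample [([288.4, 202.0], 0.59), ([338.9, 209.3], 0.5)]
scene light_path [([285.9, 198.1], 0.78)]
scene cover_knob [([272.0, 139.0], 0.66)]
scene cover_hinge [([275.1, 180.5], 0.58)]
side sample_mid [([274.8, 242.0], 0.72)]
side sample [([281.8, 253.8], 0.57), ([227.4, 239.8], 0.16)]
side light_path [([280.5, 248.5], 0.95), ([403.2, 243.9], 0.68)]
side cover_knob [([244.9, 197.8], 0.78)]
side cover_hinge [([260.8, 248.8], 0.71)]
wrist sample_mid [([314.7, 260.6], 0.81)]
wrist sample [([312.5, 240.2], 0.64)]
wrist light_path []
wrist cover_knob [([133.1, 185.4], 0.44)]
wrist cover_hinge []
sample_mid [0.559  0.2594 0.088 ] [0.0017 0.0061 0.0051]
sample [0.5563 0.2539 0.0593] [0.0023 0.0015 0.0025]
light_path [0.5535 0.2563 0.072 ] [0.0035 0.0035]
cover_knob [0.5648 0.2515 0.2104] [0.0559 0.0569 0.0712]
cover_hinge [0.5567 0.3166 0.1071] [0.0037 0.0037]
19.6 [0.55230628 0.25308965 0.08827993] [ 2.45952993e-01  6.91643681e-01  1.59025172e+00 -1.26636778e-05
  8.59769822e-01 -2.73156451e+00] -99.40034030341427 [ 0.1 -0.   0.3]
```

View pics/z2.png

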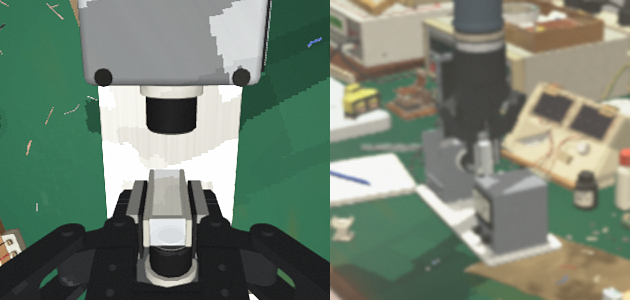

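The sample is centred to within 2 mm of both lens tubes (columns 171, 172 and 169 in the crop). It is free of contact and the cover is upright, so I'm handing the job in.

```bash
python3 -c "
from station import manip
s=manip.sense();print(s['force'],s['gripper_force'],abs(s['qd']).max());print(manip.sign_off())"
```

```text
[ 0.22110591 -0.0948024  -1.6792192 ] 27.49087393283844 0.0010399515356614116
the job is handed in; nothing more can be done
None
```

I handed the job in (no verdict was returned) with the cover standing at about 1.6 rad and the tall sample held upright and still by its frosted faces, midway between the lens tubes, the beam about 13 mm above its foot.

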